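# Clear an oversized clay blank from the feed chute

## Task

An oversized fired-clay blank has jammed in the narrow covered part of the feed chute. Nudge it back up the slope from its lower end until it is out from under the metal lips, lift it out, and carry it to the empty round plaster bat: lower it on there and let go, so that it lies flat in the middle of the bat.

Things in the scene. Friction and masses are not known exactly. Their poses are not given: they have to be found in the camera images.
- blank: The jammed part: plain terracotta bar 110 mm long (x, up the chute), 58 wide (y), 22 thick (z), 0.2 to 0.33 kg. Origin: centre of its underside. It starts flat on the chute's floor, wholly under the lips, its lower end 19 to 37 mm up from the outlet. Left anywhere on the slope it stays, and does not slide back. The narrower bars (34 mm wide) elsewhere are good ones, not part of the job.
- chute: Fixed wooden chute, 8 degree slope, lower outlet towards the robot. Origin: on the sliding floor, mid-outlet, 40 mm above the table; x up the slope, z square to the floor. x 0 to 150 mm: throat, walls 64 mm apart, metal lips above (underside 26, top 30 mm over the floor) leave a 46 mm slot along the middle, open at the outlet too: shut fingers can enter there and push the blank's lower end.
- chute_free (a point): Point on the chute's floor, middle line, 205 mm up from the outlet (axes as the chute's): with its centre here or farther up, the blank is clear of the lips and can be gripped across its width. Here the floor is an open apron, x 156 to 335 mm from the outlet, 148 mm wide between 12 mm rims; a 30 mm high shoulder stands each side of the throat's mouth (x 150 to 156 mm).
- round_bat: Empty round plaster disc, 200 mm across and 20 mm thick, fixed flat on the table left or right of the chute. Origin: centre of its underside; its top is 20 mm above. (The square plywood board on the other side holds good blanks and is not it.)
Not all that is in view belongs to the job. Leave any turquoise look-alike of the blank alone.

How it is judged (in metres and radians):
On the way, in this order (a step that is already met when the one before it is completed fails the run):
1. the blank has been pushed back up the chute, out from under the lips, still lying on the chute's floor (x of blank in the frame of chute above 0.19 m and z of blank in the frame of chute below 0.02 m), for 0.1 s.
2. the blank is held in the fingers low over the round bat (less than 30 mm above it) (horizontal distance between blank and round_bat below 0.05 m and z of blank in the frame of round_bat below 0.05 m and contact force between the fingers and blank above 0.5 N), for 0.05 s.
At the end, for the whole second after the job is handed in: the blank lies flat (within about 9 degrees) and at rest on top of the round plaster bat, its centre within 40 mm of the bat's centre, any way round, let go of (horizontal distance between blank and round_bat below 0.04 m and z of blank in the frame of round_bat between 0.014 and 0.026 m and angle between the z axis of blank and the z axis of round_bat, either way round below 0.15 rad and linear speed of blank below 0.02 m/s); the robot touches nothing.
It also fails if it takes over 53 s, if anything falls off the work surface, if the arm or the gripper's body presses on something with over 40 N, if the wrist force passes 120 N, or if a joint passes its speed limit or range.

## Robot

A 6-joint arm with a two-finger parallel gripper is mounted at the origin on the work surface. World frame = base frame: x ahead of the robot, y to its left, z up, the work surface at z = 0. Lengths are in m, angles in degrees, forces in N, time in s.
With the tool pointing down it reaches from about 0.3 to 0.75 m from the base axis. Payload 8.5 kg.
Tool frame: the origin (TCP) lies midway between the tips of the shut fingers; the grasp point (between the pads) lies 19 mm behind it (env.tcp_to_grasp is the z of the grasp point in the tool frame, in m); z points along the fingers, y is the line along which they close (so a half turn about z gives the same grasp; the last joint's range is limited). The gripper opens to 85 mm and grips with 20 to 120 N. Pads are 22 mm wide; open, the fingers measure 114 mm over their backs; the gripper's body (76 mm by 85 mm) begins 54 mm behind the grasp point. The pads swing forward as they close: fully open they stand 13 mm farther back than shut.
Start: joints at [-85.56, 21.807, 74.336, -0, 83.858, -12.336], TCP at [0.159, -0.527, 0.231] pointing down, gripper open.
Joint ranges: [-178.18, 178.18], [-50.72, 133.34], [12.68, 142.11], [-81.47, 261.47], [9.98, 163.14], [-165.26, 165.26]. Speed limits (degrees/s): [136.94, 136.94, 180, 180, 180, 180].

## Interface

Orientations are given as a 3x3 rotation matrix whose columns are the frame's x, y, z axes.
In Python, from rig import env, imaging, job, models gives the robot as it stands. The module is installed in compiled form; this text tells all that it offers.
- The arm moves only by the tool jog_arm, never from a script. Its argument "plan" is text: rows parted by semicolons, each of 7 numbers parted by spaces: the turn, a rotation vector about the tool's x, y, z in degrees, then the shift along the tool's x, y, z in cm, then the closure in counts, from 0 (fully open) to 255 (shut). In form: rx ry rz x y z claw; .... A call has 1 to 10 rows; each row shifts and turns the commanded pose from where the row before left it, along the tool's axes as they then stand; what a row does not reach is not made up. A row lasts 1/12 s, in which the tool goes at most 41.7 mm and 7.16 degrees, less where a joint would pass 70% of its speed; a pose out of reach is approached as far as the arm can. A call with a gripper value outside its range is refused whole. The fingers move at their own pace and stop on an object; "grip_force" is the grip in N (left out, the last holds). Time passes only in rows, so rows that do not move let the fingers close. It gives the time, the measured TCP pose, the force, the opening and the grip force at its end, in the units of the state.
- env.observe(): the state, without advancing time (a new reading comes with each control period).
- imaging.get_image(name): name is "scene" or "top"; returns a dict with "pixels" (384x512x3 uint8, red, green, blue), "depth" (384x512 float32, m along the optical axis (not along the pixel's ray), 0 where there is no reading), "fov_y" (degrees; the focal length in pixels is half the picture's height over the tangent of half this angle, whatever the lens; pixels are square), "cx", "cy" (the principal point, pixels), "world_from_camera" (4x4, takes a point from camera to world coordinates). Camera axes: x right, y down, z forward; pixel columns grow to the right and rows downward; lengths in m; the calibration is good to about 2 mm. A picture is of the moment at which its call begins.
- job.close_job(): hands the job in; it is judged then, once.
Trained networks look in the newest picture that a camera, given by its name, has taken for a name from the list of things; names that differ only in an ending like _2 or _b are one class to them, and where a whole thing is asked for, a point or a joint stands for the part that bears it (a point fixed in the world has none). Each returns a list of dicts, best first, with "confidence" (0 to 1); they miss things now and then, are a little off and sometimes report something else, mostly with a low value. They report only what shows in the picture. A call takes as long as a camera call. They do not tell look-alikes from the thing itself.
- models.outline_of(camera, query): "region" (384x512 bool, what is visible of it) and "bbox" ([centre column, centre row, width, height] in pixels, round what is visible of it).
- models.tip_of(camera, query): "at" ([column, row] in pixels: a listed point, or the origin of a listed thing).
The state is a dict: "time_s": time; "q": joint angles; "qvel": joint speeds; "joint_efforts": joint torques, N m; "position": TCP position; "tool_rot": TCP orientation; "ft_force": force on the tool from outside, world axes, zero at the start; "wrist_torque": the same for the moment, N m; "grip_width": finger opening in m; "gripper_force": force on a finger pad.
Only numpy, scipy, OpenCV 4.12 (cv2) and the standard library are available. Lean on these libraries where they do the work, as an engineer would, in place of code of your own. Each camera call takes 0.05 s, during which the arm holds its last target. There are 200 camera calls.

## Working session

There is one attempt and no reset: what is moved stays moved. The work goes in short steps, Python scripts to look and compute and a tool call to move; the robot and the scene stay as the last step left them, time stands still between calls to the robot, and variables do not carry over. Pictures are saved under pics/ and viewed, at most 10 in all, crops included, and the job is handed in when it is done.

Besides the shell and the picture viewer there is one more tool, called by a JSON object that holds its "name" and its "arguments", one argument or row to a line. jog_arm: Moves the arm, as the interface text tells. Its arguments: {"type":"object","properties":{"plan":{"type":"string"},"grip_force":{"type":"number"}},"required":["plan"]}

```bash
mkdir -p pics
cat > h.py <<'E'
import numpy as np, cv2
from rig import env, imaging, job, models
def cloud(im):
    h,w=im["depth"].shape; f=h/2/np.tan(np.radians(im["fov_y"])/2)
    u,v=np.meshgrid(np.arange(w),np.arange(h)); d=im["depth"]
    P=np.stack([(u-im["cx"])*d/f,(v-im["cy"])*d/f,d],-1)
    T=im["world_from_camera"]; return P@T[:3,:3].T+T[:3,3]
E
python3 - <<'E'
from h import *
ims=[]
for c in("scene","top"):
    im=imaging.get_image(c); W=cloud(im); ims.append(im["pixels"])
    np.savez(c,W=W,px=im["pixels"],d=im["depth"])
    cv2.imwrite(f"pics/{c}0.png",im["pixels"][:,:,::-1])
    print(c,im["world_from_camera"].round(3).tolist(),im["fov_y"],im["cx"],im["cy"])
    for q in("blank","chute","round_bat","chute_free"):
        for r in models.tip_of(c,q)[:3]:
            u,v=map(int,np.round(r["at"])); print(q,"tip",r["confidence"],u,v,W[v,u].round(3) if 0<=v<384 and 0<=u<512 else 0)
        for r in models.outline_of(c,q)[:3]: 
            m=r["region"]&(im["depth"]>0);print(q,"out",round(r["confidence"],2),np.round(r["bbox"]),np.median(W[m],0).round(3))
E
```

```text
scene [[-0.56, 0.588, -0.584, 1.028], [0.829, 0.384, -0.407, 0.39], [-0.015, -0.712, -0.702, 0.722], [0.0, 0.0, 0.0, 1.0]] 54.61058524767556 252.61489178351005 200.94710152839338
blank tip 0.84 234 215 [0.556 0.006 0.077]
blank tip 0.6 372 198 [0.262 0.246 0.022]
blank tip 0.57 148 239 [ 0.695 -0.156  0.022]
blank out 0.73 [145. 234.  32.  37.] [ 0.689 -0.172  0.023]
blank out 0.69 [233. 214.  37.  40.] [ 0.56  -0.001  0.076]
blank out 0.64 [371. 199.  39.  35.] [0.256 0.24  0.022]
chute tip 0.64 250 196 [ 0.416 -0.045  0.   ]
chute out 0.69 [208. 248. 114. 125.] [0.683 0.029 0.078]
round_bat tip 0.65 352 254 [0.465 0.276 0.021]
round_bat out 0.67 [352. 253.  85.  72.] [0.461 0.276 0.021]
chute_free tip 0.88 215 244 [0.645 0.017 0.068]
chute_free out 0.98 [207. 246. 114. 130.] [0.682 0.028 0.078]
top [[0.022, -0.993, 0.114, 0.371], [-1.0, -0.022, -0.001, 0.007], [0.003, -0.114, -0.994, 0.954], [0.0, 0.0, 0.0, 1.0]] 53.901300164867656 253.8234851712097 190.0935079681985
blank tip 0.97 159 282 [0.249 0.23  0.024]
blank tip 0.8 326 114 [ 0.676 -0.172  0.024]
blank tip 0.78 260 161 [ 0.541 -0.006  0.077]
blank out 0.76 [257. 163.  23.  53.] [ 0.538 -0.001  0.076]
blank out 0.66 [155. 284.  38.  50.] [0.242 0.238 0.023]
blank out 0.58 [331. 114.  41.  49.] [ 0.675 -0.179  0.022]
chute tip 0.6 264 197 [ 0.459 -0.018  0.041]
chute out 0.84 [248. 128.  80. 151.] [0.669 0.022 0.077]
round_bat tip 0.83 146 203 [0.439 0.273 0.022]
round_bat tip 0.22 259 160 [ 0.543 -0.004  0.076]
round_bat out 0.86 [148. 202.  81.  78.] [0.444 0.269 0.021]
chute_free tip 0.55 249 119 [0.645 0.022 0.066]
chute_free out 0.9 [245. 129.  85. 149.] [0.667 0.021 0.077]
```

View pics/scene0.png

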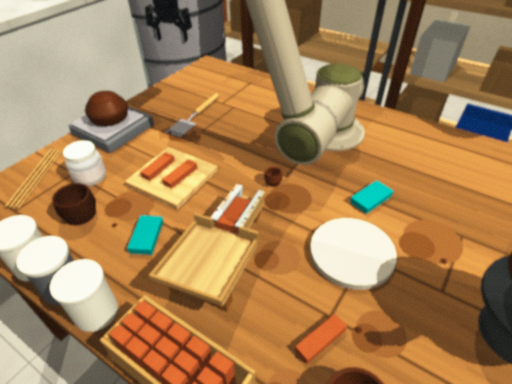

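View pics/top0.png

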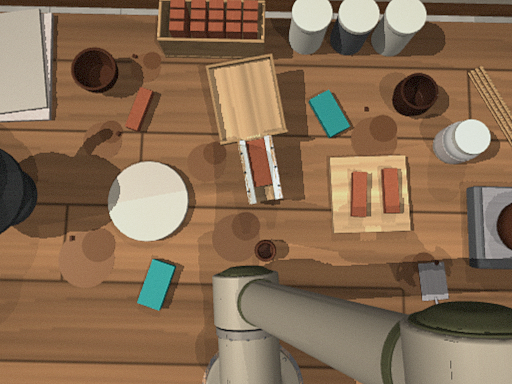

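The scene shows the chute with its outlet near top-image pixel (264,197), the terracotta blank under the lips at (258,163), the round bat at (148,202) and a small brown cup at (265,250) before the outlet. The turquoise pieces are decoys.

Run:
```python
from h import *
from scipy.optimize import least_squares
im=np.load("top.npz");W=im["W"];px=im["px"].astype(int);d=im["d"]
hsv=cv2.cvtColor(im["px"],cv2.COLOR_RGB2HSV).astype(int)
uu,vv=np.meshgrid(np.arange(512),np.arange(384))
# lips: whitish
m=(hsv[...,1]<60)&(hsv[...,2]>130)&(uu>230)&(uu<295)&(vv>128)&(vv<212)&(W[...,2]>.05)&(d>0)
P=W[m];print("lips",m.sum(),P.min(0).round(3),P.max(0).round(3))
r=cv2.minAreaRect(P[:,:2].astype(np.float32)*1000);print(r, cv2.boxPoints(r).round(0).tolist())
A=np.c_[P[:,:2],np.ones(len(P))];c=np.linalg.lstsq(A,P[:,2],rcond=None)[0];print("plane",c,np.degrees(np.arctan(np.hypot(*c[:2]))),np.degrees(np.arctan2(c[1],c[0])))
# apron floor
box=models and None
m=(uu>216)&(uu<278)&(vv>70)&(vv<128)&(d>0);P=W[m]
for i in range(4):
    A=np.c_[P[:,:2],np.ones(len(P))];c=np.linalg.lstsq(A,P[:,2],rcond=None)[0];e=abs(A@c-P[:,2]);P=P[e<max(.003,np.median(e)*2)]
print("apron",c,len(P),np.degrees(np.arctan(np.hypot(*c[:2]))),np.degrees(np.arctan2(c[1],c[0])))
# apron body rect : all points > .05
m=(uu>195)&(uu<300)&(vv>55)&(vv<150)&(W[...,2]>.05)&(W[...,0]<.82)&(d>0)
n,l,s,_=cv2.connectedComponentsWithStats(m.astype(np.uint8));P=W[l==1+np.argmax(s[1:,4])]
P=P[P[:,0]>.61];r=cv2.minAreaRect(P[:,:2].astype(np.float32)*1000);print("apronrect",r,cv2.boxPoints(r).round(0).tolist())
# blank
m=(hsv[...,0]<14)&(hsv[...,1]>120)&(hsv[...,2]>90)&(uu>240)&(uu<280)&(vv>130)&(vv<205)&(W[...,2]>.055)
P=W[m];r=cv2.minAreaRect(P[:,:2].astype(np.float32)*1000);print("blank",m.sum(),r,cv2.boxPoints(r).round(0).tolist(),np.median(P,0))
# bat
m=(hsv[...,1]<60)&(uu>100)&(uu<195)&(vv>155)&(vv<245)&(abs(W[...,2]-.02)<.006)
P=W[m][:,:2].astype(np.float32)*1000
print("bat",cv2.minEnclosingCircle(P),np.median(W[m][:,2]),P.min(0),P.max(0))
# cup
for (u0,u1,v0,v1,t) in [(245,290,232,268,.01),(120,160,80,140,.01),(300,360,80,145,.01),(325,415,150,240,.008),(150,270,0,55,.01)]:
    S=W[v0:v1,u0:u1].reshape(-1,3);S=S[S[:,2]>t];print("obst",S.min(0).round(3),S.max(0).round(3))
big=cv2.resize(im["px"][50:270,170:330],None,fx=3.6,fy=2.7*1)[:,:,::-1];big=cv2.resize(im["px"][60:270,190:340],None,fx=2.8,fy=2.8,interpolation=cv2.INTER_CUBIC)[:,:,::-1]
cv2.imwrite("pics/crop0.png",big);print(env.observe()["tool_rot"],env.tcp_to_grasp)
```

```text
lips 762 [ 0.441 -0.058  0.059] [0.608 0.044 0.094]
((523.9279174804688, -6.069263458251953), (158.47708129882812, 80.67068481445312), 10.604262351989746) [[439.0, 19.0], [453.0, -60.0], [609.0, -31.0], [594.0, 48.0]]
plane [0.12320641 0.01699272 0.01631564] 7.089625450023354 7.852734606579411
apron [ 0.12688444  0.03412067 -0.01339056] 2769 7.4853334206255 15.051422621145102
apronrect ((687.0689086914062, 30.730712890625), (190.51577758789062, 160.1938934326172), 12.105595588684082) [[577.0, 89.0], [611.0, -68.0], [797.0, -28.0], [763.0, 129.0]]
blank 776 ((486.2210693359375, -8.10006332397461), (226.9224090576172, 52.49263381958008), 5.372779369354248) [[371.0, 7.0], [376.0, -45.0], [602.0, -24.0], [597.0, 29.0]] [ 0.53831187 -0.00493594  0.07551952]
bat ((445.48406982421875, 270.2104797363281), 99.73206329345703) 0.0207693272706706 [348.34973 170.97905] [543.9721 368.5479]
obst [ 0.299 -0.048  0.01 ] [0.371 0.022 0.954]
obst [0.371 0.007 0.011] [0.736 0.336 0.954]
obst [ 0.371 -0.232  0.01 ] [0.74  0.007 0.954]
obst [ 0.371 -0.38   0.008] [0.573 0.007 0.954]
obst [ 0.371 -0.022  0.01 ] [0.938 0.251 0.954]
[[ 9.57426464e-01  2.88677270e-01 -1.14896571e-05]
 [ 2.88677269e-01 -9.57426463e-01 -4.15784128e-05]
 [-2.30032445e-05  3.64914699e-05 -9.99999999e-01]] -0.0187
```

View pics/crop0.png

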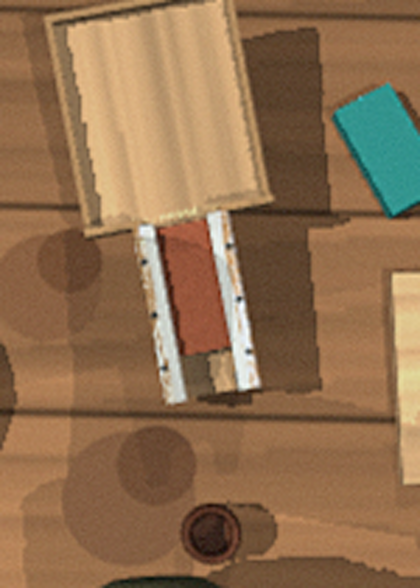

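```bash
cat >> h.py <<'E'
def chute(yaw,x,y,z=.04):
    from scipy.spatial.transform import Rotation as R
    T=np.eye(4);T[:3,:3]=R.from_euler("ZY",[yaw,-8],degrees=True).as_matrix();T[:3,3]=x,y,z;return T
def inv(T,P): return (P-T[:3,3])@T[:3,:3]
E
python3 - <<'E'
from h import *
for n in("top","scene"):
    im=np.load(n+".npz");W=im["W"];hsv=cv2.cvtColor(im["px"],cv2.COLOR_RGB2HSV).astype(int)
    T=chute(11.8,.450,-.0195)
    L=inv(T,W);g=im["d"]>0
    print(n)
    ap=g&(L[...,0]>.17)&(L[...,0]<.32)&(abs(L[...,1])<.06)
    A=np.c_[L[ap][:,:2],np.ones(ap.sum())];print("apron z fit",np.linalg.lstsq(A,L[ap][:,2],rcond=None)[0].round(4))
    hi=g&(L[...,2]>-.005)&(L[...,2]<.05)
    # apron sides: by x-bin
    for x in np.arange(.17,.34,.03):
        s=hi&(abs(L[...,0]-x)<.015)&(abs(L[...,1])<.1);print("ap",x.round(2),L[s][:,1].min().round(4),L[s][:,1].max().round(4))
    s=hi&(abs(L[...,1])<.06)&(L[...,0]<.37)&(L[...,0]>.2);print("far end",np.percentile(L[s][:,0],[99,100]).round(4))
    w=(hsv[...,1]<70)&(hsv[...,2]>120)&(L[...,2]>.015)&(L[...,2]<.045)
    red=(hsv[...,0]<11)&(hsv[...,1]>140)&(L[...,2]>.012)&(L[...,2]<.035)&(abs(L[...,1])<.04)
    for x in np.arange(.01,.15,.02):
        s=w&(abs(L[...,0]-x)<.01)&(abs(L[...,1])<.05);y=L[s][:,1];r=red&(abs(L[...,0]-x)<.01);ry=L[r][:,1]
        print("lip",x.round(2),y.min().round(4) if len(y) else 0,y[y<0].max().round(4) if (y<0).any() else 0,y[y>0].min().round(4) if (y>0).any() else 0,y.max().round(4) if len(y) else 0,"z",np.median(L[s][:,2]).round(4),"red",len(ry),(ry.min().round(4),ry.max().round(4),np.median(L[r][:,2]).round(4)) if len(ry) else 0)
    s=w&(abs(L[...,1])<.05);print("lip x",np.percentile(L[s][:,0],[0,1,2,98,99,100]).round(4))
    s=red&(abs(L[...,1])<.015)&(L[...,0]<.16);print("red x",np.percentile(L[s][:,0],[0,1,3,97,99,100]).round(4))
W=np.load("top.npz")["W"];S=W[236:264,250:282].reshape(-1,3);S=S[(S[:,2]>.008)&(S[:,2]<.2)];print("cup",S.min(0),S.max(0))
E
```

```text
top
apron z fit [ 0.0007 -0.0002  0.0006]
ap 0.17 -0.0797 0.08
ap 0.2 -0.0794 0.0804
ap 0.23 -0.0794 0.0806
ap 0.26 -0.0788 0.0808
ap 0.29 -0.079 0.081
ap 0.32 -0.0788 0.0812
far end [0.3404 0.3426]
lip 0.01 -0.041 -0.0238 0.0224 0.0376 z 0.0306 red 0 0
lip 0.03 -0.0406 -0.0238 0.0217 0.0393 z 0.0308 red 11 (np.float64(-0.022), np.float64(0.0167), np.float64(0.0225))
lip 0.05 -0.0403 -0.024 0.0203 0.039 z 0.0306 red 152 (np.float64(-0.0232), np.float64(0.0188), np.float64(0.0227))
lip 0.07 -0.0406 -0.0239 0.0208 0.0369 z 0.0302 red 149 (np.float64(-0.0233), np.float64(0.0191), np.float64(0.0227))
lip 0.09 -0.04 -0.0237 0.0207 0.0331 z 0.0304 red 151 (np.float64(-0.0231), np.float64(0.0193), np.float64(0.0226))
lip 0.11 -0.0401 -0.0234 0.0209 0.0389 z 0.0305 red 150 (np.float64(-0.0224), np.float64(0.0192), np.float64(0.0229))
lip 0.13 -0.0395 -0.0235 0.0212 0.0398 z 0.031 red 152 (np.float64(-0.0229), np.float64(0.0194), np.float64(0.0231))
lip x [-0.436  -0.4321 -0.4285  0.147   0.1487  0.1519]
red x [-0.4107 -0.1282 -0.1066  0.1443  0.1463  0.1478]
scene
apron z fit [-0.3612  0.002
[... 349 characters left out ...]
0.0227), np.float64(0.0146), np.float64(0.023))
lip 0.07 -0.035 -0.024 0.0218 0.0373 z 0.0304 red 80 (np.float64(-0.0231), np.float64(0.0156), np.float64(0.0226))
lip 0.09 -0.0382 -0.0236 0.0219 0.0375 z 0.0304 red 81 (np.float64(-0.023), np.float64(0.0156), np.float64(0.0229))
lip 0.11 -0.0407 -0.0235 0.0221 0.0389 z 0.0306 red 88 (np.float64(-0.0224), np.float64(0.0164), np.float64(0.0225))
lip 0.13 -0.0387 -0.0233 0.0169 0.0379 z 0.0307 red 90 (np.float64(-0.0227), np.float64(0.016), np.float64(0.0226))
lip x [-2.6502 -2.6316 -2.6205  0.1516  0.1523  0.154 ]
red x [-0.136  -0.1223 -0.0961  0.1494  0.1502  0.1508]
cup [ 0.30475534 -0.04786056  0.00803432] [0.35530795 0.00308652 0.04656647]
```

```bash
cat >> h.py <<'E'
from scipy.spatial.transform import Rotation as R
C=chute(12.0,.450,-.020)
DOWN=np.diag([1.,-1,-1])
def plan(pos,rot):
    s=env.observe();r0=np.array(s["tool_rot"]);p0=np.array(s["position"])
    rv=R.from_matrix(r0.T@rot).as_rotvec(degrees=True)
    print("turn",rv.round(2),"then shift cm",(rot.T@(pos-p0)*100).round(2))
def cp(x,y,z): return C[:3,:3]@np.array([x,y,z])+C[:3,3]
E
python3 - <<'E'
from h import *
plan(cp(0,0,.15),C[:3,:3]@DOWN); print(cp(0,0,.15))
E
```

```text
turn [-0.33  8.    4.77] then shift cm [ 35.98 -43.49   9.38]
[ 0.42958022 -0.02434036  0.18854021]
```

{"name": "jog_arm", "arguments": {
  "plan": "-0.11 2.67 1.59 0 0 0 255; -0.11 2.67 1.59 0 0 0 255; -0.11 2.66 1.59 0 0 0 255; 1.8 -2.17 0 0 0 0 255",
  "grip_force": 40
}}

```text
time_s: 1.23
position: [0.1572, -0.5265, 0.2312]
tool_rot: [[0.974, 0.208, 0.095], [0.203, -0.978, 0.053], [0.104, -0.032, -0.994]]
ft_force: [0.1, -0.3, -0.0]
grip_width: 0.0387
gripper_force: 0.0
```

Run:
```python
from h import *
plan(cp(0,0,.15),C[:3,:3]@DOWN)
```

```text
turn [-1.82  2.03 -0.24] then shift cm [ 36.13 -43.46   9.38]
```

{"name": "jog_arm", "arguments": {
  "plan": "-1.8 2.0 -0.2 0 0 0 255; 0 0 0 2 -2.4 0.5 255; 0 0 0 2 -2.4 0.5 255; 0 0 0 2 -2.4 0.5 255; 0 0 0 2 -2.4 0.5 255; 0 0 0 2 -2.4 0.5 255; 0 0 0 2 -2.4 0.5 255; 0 0 0 2 -2.4 0.5 255; 0 0 0 2 -2.4 0.5 255; 0 0 0 2 -2.4 0.5 255"
}}

```text
time_s: 2.07
position: [0.2938, -0.2751, 0.2113]
tool_rot: [[0.968, 0.211, 0.134], [0.209, -0.978, 0.028], [0.137, 0.001, -0.991]]
ft_force: [1.2, 0.0, 0.1]
grip_width: -0.0002
gripper_force: 0.0
```

{"name": "jog_arm", "arguments": {
  "plan": "0 0 0 2 -2.4 0.5 255; 0 0 0 2 -2.4 0.5 255; 0 0 0 2 -2.4 0.5 255; 0 0 0 2 -2.4 0.5 255; 0 0 0 2 -2.4 0.5 255; 0 0 0 2 -2.4 0.5 255; 0 0 0 2 -2.4 0.5 255; 0 0 0 2 -2.4 0.5 255; 0 0 0 0 0 0 255; 0 0 0 0 0 0 255"
}}

```text
time_s: 2.9
position: [0.4133, -0.0529, 0.1933]
tool_rot: [[0.968, 0.215, 0.133], [0.213, -0.977, 0.029], [0.136, 0.0, -0.991]]
ft_force: [0.6, 0.9, -0.0]
grip_width: -0.0001
gripper_force: 0.0
```

Run:
```python
from h import *
plan(cp(0,0,.15),C[:3,:3]@DOWN)
```

```text
turn [-0.04  0.17  0.41] then shift cm [ 2.1  -2.46  0.78]
```

{"name": "jog_arm", "arguments": {
  "plan": "0 0 0.4 0 0 0 255; 0 0 0 1.05 -1.23 0.39 255; 0 0 0 1.05 -1.23 0.39 255; 0 0 0 0 0 2 255; 0 0 0 0 0 2 255; 0 0 0 0 0 2 255; 0 0 0 0 0 2 255; 0 0 0 0 0 1 255; 0 0 0 0 0 1 255; 0 0 0 0 0 0 255"
}}

```text
time_s: 3.73
position: [0.4421, -0.0239, 0.0881]
tool_rot: [[0.971, 0.202, 0.131], [0.2, -0.979, 0.029], [0.134, -0.002, -0.991]]
ft_force: [-0.2, 0.1, -0.2]
grip_width: 0.0003
gripper_force: 0.0
```

Run:
```python
from h import *
plan(cp(0,0,.007),C[:3,:3]@DOWN)
im=imaging.get_image("top");s=imaging.get_image("scene")
cv2.imwrite("pics/b.png",np.hstack([cv2.resize(i["pixels"][v:v+150,u:u+100],None,fx=4,fy=4)[:,:,::-1] for i,u,v in((im,215,90),(s,200,150))]))
```

```text
turn [-0.07  0.3  -0.36] then shift cm [ 0.18 -0.22  4.18]
```

View pics/b.png

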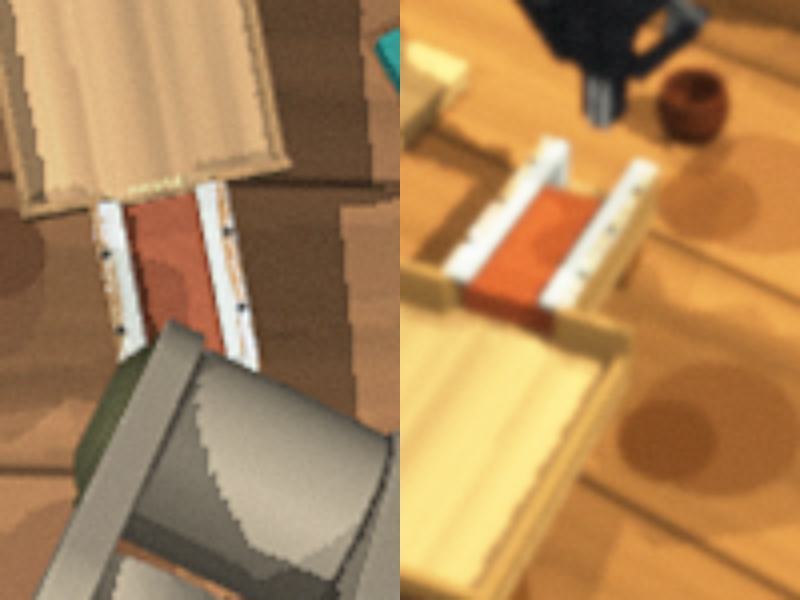

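The picture shows the shut fingers just above the outlet, in line with the slot (tip at ~(600,115) in the right half). The blank fills the throat up to its mouth.

{"name": "jog_arm", "arguments": {
  "plan": "0 0 -0.3 0.1 -0.2 1 255; 0 0 0 0 0 1 255; 0 0 0 0 0 1 255; 0 0 0 0 0 0.6 255; 0 0 0 0 0 0.5 255; 0 0 0 0 0 0 255; 0 0 0 0 0 0 255"
}}

```text
time_s: 4.42
position: [0.4489, -0.0196, 0.0493]
tool_rot: [[0.969, 0.209, 0.134], [0.207, -0.978, 0.028], [0.137, 0.0, -0.991]]
ft_force: [1.0, -0.2, -0.5]
grip_width: -0.0001
gripper_force: 0.0
```

Run:
```python
from h import *
plan(cp(.160,0,.007),C[:3,:3]@DOWN)
```

```text
turn [0.   0.15 0.08] then shift cm [15.97  0.06  0.23]
```

{"name": "jog_arm", "arguments": {
  "plan": "0 0 0 0.8 0 0.1 255; 0 0 0 0.8 0 0 255; 0 0 0 0.5 0 0 255; 0 0 0 0.5 0 0 255; 0 0 0 0.5 0 0 255; 0 0 0 0.5 0 0 255; 0 0 0 0.6 0 0 255; 0 0 0 0.6 0 0 255; 0 0 0 0.6 0 0 255; 0 0 0 0.6 0 0 255"
}}

```text
time_s: 5.25
position: [0.5064, -0.0066, 0.056]
tool_rot: [[0.969, 0.21, 0.131], [0.208, -0.978, 0.029], [0.134, -0.001, -0.991]]
ft_force: [-6.4, -1.0, 4.3]
grip_width: 0.0002
gripper_force: 2.9
```

{"name": "jog_arm", "arguments": {
  "plan": "0 0 0 0.8 0 0 255; 0 0 0 0.8 0 0 255; 0 0 0 0.8 0 0 255; 0 0 0 0.8 0 0 255; 0 0 0 0.8 0 0 255; 0 0 0 0.6 0 0 255; 0 0 0 0.6 0 0 255; 0 0 0 0.6 0 0 255; 0 0 0 0 0 0 255; 0 0 0 0 0 0 255"
}}

```text
time_s: 6.08
position: [0.5636, 0.0052, 0.064]
tool_rot: [[0.969, 0.21, 0.134], [0.208, -0.978, 0.028], [0.137, 0.0, -0.991]]
ft_force: [-0.2, 0.1, 0.3]
grip_width: -0.0001
gripper_force: 0.0
```

```bash
cat >> h.py <<'E'
def redchute(n="top"):
    im=imaging.get_image(n);L=inv(C,cloud(im));hsv=cv2.cvtColor(im["pixels"],cv2.COLOR_RGB2HSV).astype(int)
    m=(hsv[...,0]<11)&(hsv[...,1]>140)&(L[...,2]>.017)&(L[...,2]<.032)&(abs(L[...,1])<.07)&(L[...,0]>.01)&(L[...,0]<.335)
    P=L[m];print(n,len(P),P.min(0).round(3),P.max(0).round(3),cv2.minAreaRect(P[:,:2].astype(np.float32)*1000));return im
E
python3 - <<'E'
from h import *
plan(cp(.160,0,.007),C[:3,:3]@DOWN)
redchute();redchute("scene")
E
```

```text
turn [0.   0.12 0.11] then shift cm [4.14 0.1  0.06]
top 201 [ 0.204 -0.03   0.018] [0.239 0.025 0.027] ((221.68643188476562, -2.1935253143310547), (55.559486389160156, 34.50088119506836), 89.08201599121094)
scene 810 [ 0.13  -0.029  0.017] [0.243 0.028 0.027] ((186.63182067871094, -0.4753532409667969), (57.410709381103516, 112.53736877441406), 89.0528335571289)
```

{"name": "jog_arm", "arguments": {
  "plan": "0 0 0 0.6 0 0 255; 0 0 0 0.6 0 0 255; 0 0 0 0.6 0 0 255; 0 0 0 0.6 0 0 255; 0 0 0 0.5 0 0 255; 0 0 0 0.3 0 0 255; 0 0 0 0 0 0 255; 0 0 0 0 0 0 255; 0 0 0 -0.4 0 0 255; 0 0 0 -0.6 0 0 255"
}}

```text
time_s: 7.02
position: [0.5846, 0.0096, 0.0671]
tool_rot: [[0.968, 0.21, 0.134], [0.208, -0.978, 0.028], [0.137, 0.0, -0.991]]
ft_force: [0.0, 1.3, -0.1]
grip_width: -0.0
gripper_force: 0.0
```

{"name": "jog_arm", "arguments": {
  "plan": "0 0 0 0 0 -1 255; 0 0 0 0 0 -2 255; 0 0 0 0 0 -2.5 255; 0 0 0 0 0 -2.5 255; 0 0 0 0 0 -2 0; 0 0 0 0 0 0 0; 0 0 0 0 0 0 0; 0 0 0 0 0 0 0"
}}

```text
time_s: 7.68
position: [0.5707, 0.0069, 0.1658]
tool_rot: [[0.969, 0.209, 0.133], [0.207, -0.978, 0.029], [0.136, -0.0, -0.991]]
ft_force: [-0.0, 0.3, 0.2]
grip_width: 0.0481
gripper_force: 0.0
```

Run:
```python
from h import *
redchute();redchute("scene")
plan(cp(.215,0,.1),C[:3,:3]@DOWN)
```

```text
Traceback (most recent call last):
  File "h.py", line 23, in redchute
    P=L[m];print(n,len(P),P.min(0).round(3),P.max(0).round(3),cv2.minAreaRect(P[:,:2].astype(np.float32)*1000));return im
                          ~~~~~^^^
ValueError: zero-size array to reduction operation minimum which has no identity
```

Run:
```python
from h import *
redchute("scene")
plan(cp(.215,0,.1),C[:3,:3]@DOWN)
```

```text
scene 843 [ 0.168 -0.028  0.017] [0.274 0.028 0.025] ((220.79066467285156, -0.20827865600585938), (106.39153289794922, 56.192195892333984), 0.21605123579502106)
turn [-0.05  0.26  0.09] then shift cm [7.51 0.12 0.67]
```

{"name": "jog_arm", "arguments": {
  "plan": "0 0 0 2.6 0 0 0; 0 0 0 2.6 0 0 0; 0 0 0 2.5 0.1 0 0; 0 0 0 0 0 2.5 0; 0 0 0 0 0 2.5 0; 0 0 0 0 0 1.5 0; 0 0 0 0 0 0 0; 0 0 0 0 0 0 0"
}}

```text
time_s: 8.45
position: [0.6543, 0.0237, 0.1112]
tool_rot: [[0.969, 0.21, 0.131], [0.208, -0.978, 0.029], [0.134, -0.001, -0.991]]
ft_force: [-0.0, -0.0, -0.1]
grip_width: 0.0855
gripper_force: 0.0
```

Run:
```python
from h import *
plan(cp(.217,0,-.003),C[:3,:3]@DOWN)
i=redchute("scene");cv2.imwrite("pics/c.png",cv2.resize(i["pixels"][130:300,120:340],None,fx=3,fy=3)[:,:,::-1])
```

```text
turn [-0.06  0.3   0.09] then shift cm [0.02 0.03 4.44]
scene 888 [ 0.169 -0.029  0.017] [0.274 0.028 0.025] ((221.2591552734375, -0.31905555725097656), (56.386817932128906, 105.47401428222656), 89.6126480102539)
```

View pics/c.png

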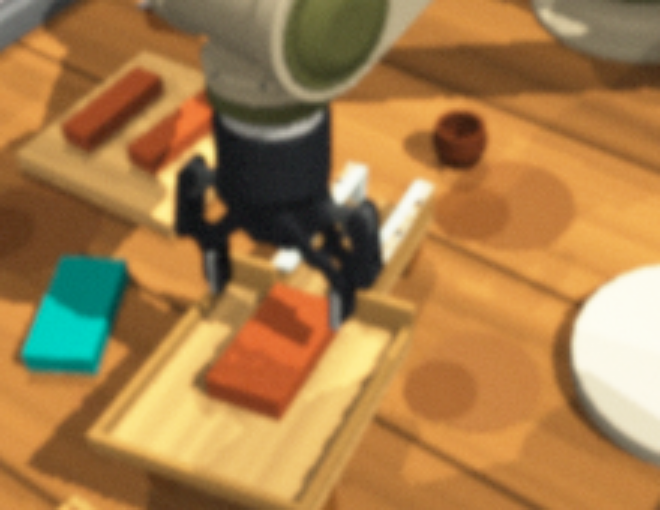

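The blank lies free on the apron (~(270,350)) with the open fingers straddling its width; descending and gripping.

{"name": "jog_arm", "arguments": {
  "plan": "0 0 0 0 0 1.2 0; 0 0 0 0 0 1.2 0; 0 0 0 0 0 1 0; 0 0 0 0 0 0.7 0; 0 0 0 0 0 0.3 0; 0 0 0 0 0 0 0; 0 0 0 0 0 0 0"
}}

```text
time_s: 9.08
position: [0.6607, 0.0249, 0.0687]
tool_rot: [[0.969, 0.21, 0.133], [0.208, -0.978, 0.028], [0.136, 0.0, -0.991]]
ft_force: [0.2, -0.3, -0.1]
grip_width: 0.0852
gripper_force: 0.0
```

{"name": "jog_arm", "arguments": {
  "plan": "0 0 0 0 0 0 255; 0 0 0 0 0 0 255; 0 0 0 0 0 0 255; 0 0 0 0 0 0 255; 0 0 0 0 0 0 255; 0 0 0 0 0 0 255; 0 0 0 0 0 0 255; 0 0 0 0 0 0 255",
  "grip_force": 60
}}

```text
time_s: 9.75
position: [0.6609, 0.0247, 0.0697]
tool_rot: [[0.968, 0.21, 0.135], [0.208, -0.978, 0.028], [0.138, 0.001, -0.99]]
ft_force: [-1.3, -0.1, 5.2]
grip_width: 0.0567
gripper_force: 66.5
```

{"name": "jog_arm", "arguments": {
  "plan": "0 0 0 0 0 -0.5 255; 0 0 0 0 0 -1 255; 0 0 0 0 0 -2 255; 0 0 0 0 0 -2 255; 0 0 0 0 0 -2 255; 0 0 0 0 0 -2 255; 0 -4 0 0 0 -0.5 255; 0 -4 0 0 0 0 255; 0 0 0 0 0 0 255; 0 0 0 0 0 0 255"
}}

```text
time_s: 10.58
position: [0.6473, 0.0223, 0.1672]
tool_rot: [[0.978, 0.21, -0.002], [0.21, -0.978, -0.0], [-0.002, -0.0, -1.0]]
ft_force: [-0.7, -0.7, -3.5]
grip_width: 0.0566
gripper_force: 65.5
```

Run:
```python
from h import *
F=R.from_euler("Z",12,degrees=True).as_matrix()@DOWN
plan(np.array([.4455,.270,.12]),F); s=env.observe();print(s["q"],s["grip_width"],s["gripper_force"])
```

```text
turn [-0.02  0.11  0.13] then shift cm [-14.59 -28.42   4.72]
[-8.46947171e+00  3.43960477e+01  6.32203791e+01 -1.91030562e-02
  8.24946506e+01  6.94076070e+01] 0.05657999719519477 65.45849204063416
```

{"name": "jog_arm", "arguments": {
  "plan": "0 0 0 -0.6 -1 0 255; 0 0 0 -1 -2 0 255; 0 0 0 -1 -2 0 255; 0 0 0 -1 -2 0 255; 0 0 0 -1 -2 0 255; 0 0 0 -1 -2 0 255; 0 0 0 -1 -2 0 255; 0 0 0 -1 -2 0 255; 0 0 0 -1 -2 0 255; 0 0 0 -1 -2 0 255"
}}

```text
time_s: 11.42
position: [0.512, 0.1884, 0.1677]
tool_rot: [[0.978, 0.209, -0.002], [0.209, -0.978, 0.0], [-0.002, -0.001, -1.0]]
ft_force: [0.1, 0.2, -2.9]
grip_width: 0.0565
gripper_force: 65.5
```

{"name": "jog_arm", "arguments": {
  "plan": "0 0 0 -1 -2 0.5 255; 0 0 0 -1 -2 0.5 255; 0 0 0 -1 -2 0.5 255; 0 0 0 -1 -2 0.5 255; 0 0 0 -1 -1.5 0.5 255; 0 0 0 0 0 0.5 255; 0 0 0 0 0 1 255; 0 0 0 0 0 0 255; 0 0 0 0 0 0 255"
}}

```text
time_s: 12.17
position: [0.4444, 0.2697, 0.1279]
tool_rot: [[0.978, 0.209, -0.003], [0.209, -0.978, -0.0], [-0.003, -0.0, -1.0]]
ft_force: [-0.1, 0.6, -2.1]
grip_width: 0.0569
gripper_force: 65.4
```

Run:
```python
from h import *
F=R.from_euler("Z",12,degrees=True).as_matrix()@DOWN
plan(np.array([.4455,.270,.0195]),F)
i=imaging.get_image("scene");cv2.imwrite("pics/d.png",cv2.resize(i["pixels"][150:320,250:470],None,fx=3,fy=3)[:,:,::-1])
W=cloud(i);hsv=cv2.cvtColor(i["pixels"],cv2.COLOR_RGB2HSV).astype(int)
m=(hsv[...,0]<11)&(hsv[...,1]>140)&(abs(W[...,0]-.45)<.09)&(abs(W[...,1]-.27)<.09)&(W[...,2]>.04)
P=W[m];print(len(P),P.min(0),P.max(0),cv2.minAreaRect(P[:,:2].astype(np.float32)*1000))
```

```text
turn [-0.01  0.18  0.07] then shift cm [ 1.200e-01 -1.000e-02  1.084e+01]
1063 [0.39604786 0.23769431 0.13126009] [0.50464225 0.30635617 0.20888661] ((448.747314453125, 270.7219543457031), (104.66313934326172, 58.363983154296875), 11.539880752563477)
```

View pics/d.png

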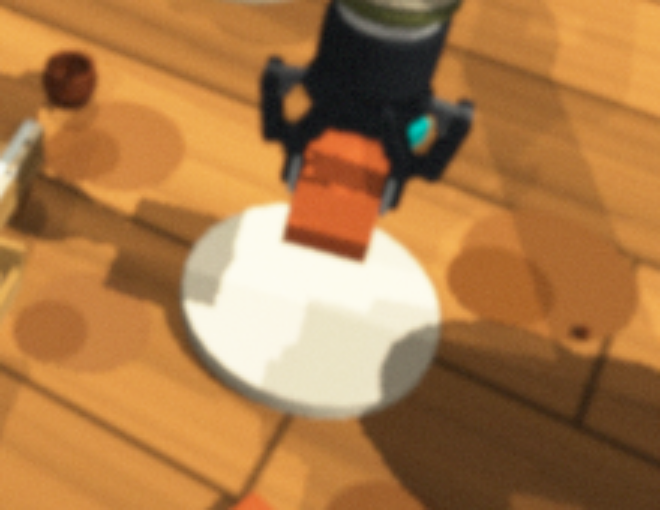

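The blank is held level above the bat (~(335,195)), centred to a few millimetres.

{"name": "jog_arm", "arguments": {
  "plan": "0 0 0 0 0 1.5 255; 0 0 0 0 0 2 255; 0 0 0 0 0 2 255; 0 0 0 0 0 2 255; 0 0 0 0 0 1.5 255; 0 0 0 0 0 1 255; 0 0 0 0 0 0.4 255; 0 0 0 0 0 0 255; 0 0 0 0 0 0 255"
}}

```text
time_s: 12.97
position: [0.4449, 0.2701, 0.0248]
tool_rot: [[0.978, 0.209, -0.001], [0.209, -0.978, -0.0], [-0.001, -0.0, -1.0]]
ft_force: [-0.2, -0.6, -2.9]
grip_width: 0.0569
gripper_force: 65.5
```

{"name": "jog_arm", "arguments": {
  "plan": "0 0 0 0 0 0.1 255; 0 0 0 0 0 0.1 255; 0 0 0 0 0 0.1 255; 0 0 0 0 0 0 255; 0 0 0 0 0 0 255"
}}

```text
time_s: 13.38
position: [0.4443, 0.2701, 0.0212]
tool_rot: [[0.978, 0.21, -0.003], [0.21, -0.978, -0.001], [-0.003, 0.0, -1.0]]
ft_force: [1.1, -0.7, -3.1]
grip_width: 0.0568
gripper_force: 65.5
```

{"name": "jog_arm", "arguments": {
  "plan": "0 0 0 0 0 0.1 255; 0 0 0 0 0 0.1 255; 0 0 0 0 0 0 255; 0 0 0 0 0 0 255"
}}

```text
time_s: 13.72
position: [0.4444, 0.2701, 0.0197]
tool_rot: [[0.978, 0.21, -0.002], [0.21, -0.978, -0.001], [-0.002, 0.0, -1.0]]
ft_force: [-2.4, -1.4, 5.8]
grip_width: 0.0566
gripper_force: 66.5
```

Contact with the bat is felt; letting go and rising.

{"name": "jog_arm", "arguments": {
  "plan": "0 0 0 0 0 0 0; 0 0 0 0 0 0 0; 0 0 0 0 0 0 0; 0 0 0 0 0 0 0; 0 0 0 0 0 0 0; 0 0 0 0 0 0 0; 0 0 0 0 0 -1 0; 0 0 0 0 0 -2 0; 0 0 0 0 0 -2.5 0; 0 0 0 0 0 -2.5 0"
}}

```text
time_s: 14.55
position: [0.4443, 0.27, 0.1005]
tool_rot: [[0.978, 0.21, -0.003], [0.21, -0.978, -0.001], [-0.003, 0.0, -1.0]]
ft_force: [0.0, 0.0, -0.6]
grip_width: 0.0855
gripper_force: 0.0
```

{"name": "jog_arm", "arguments": {
  "plan": "0 0 0 0 0 -3 0; 0 0 0 0 0 -3 0; 0 0 0 0 0 -3 0; 0 0 0 0 0 0 0; 0 0 0 0 0 0 0"
}}

```text
time_s: 14.97
position: [0.4451, 0.2703, 0.191]
tool_rot: [[0.978, 0.21, 0.001], [0.21, -0.978, 0.001], [0.001, -0.0, -1.0]]
ft_force: [0.5, -0.2, -0.5]
grip_width: 0.0855
gripper_force: 0.0
```

Run:
```python
from h import *
i=imaging.get_image("scene");cv2.imwrite("pics/e.png",cv2.resize(i["pixels"][150:320,250:470],None,fx=3,fy=3)[:,:,::-1])
W=cloud(i);hsv=cv2.cvtColor(i["pixels"],cv2.COLOR_RGB2HSV).astype(int)
m=(hsv[...,0]<11)&(hsv[...,1]>140)&(abs(W[...,0]-.45)<.09)&(abs(W[...,1]-.27)<.09)&(W[...,2]>.036)&(W[...,2]<.06)
P=W[m];print(len(P),P.min(0),P.max(0),np.median(P[:,2]),cv2.minAreaRect(P[:,:2].astype(np.float32)*1000))
```

```text
248 [0.40436277 0.24240336 0.03608586] [0.50338882 0.3081172  0.04719032] 0.04256203224105237 ((451.7773132324219, 270.9263610839844), (97.75614166259766, 54.686073303222656), 12.786126136779785)
```

View pics/e.png

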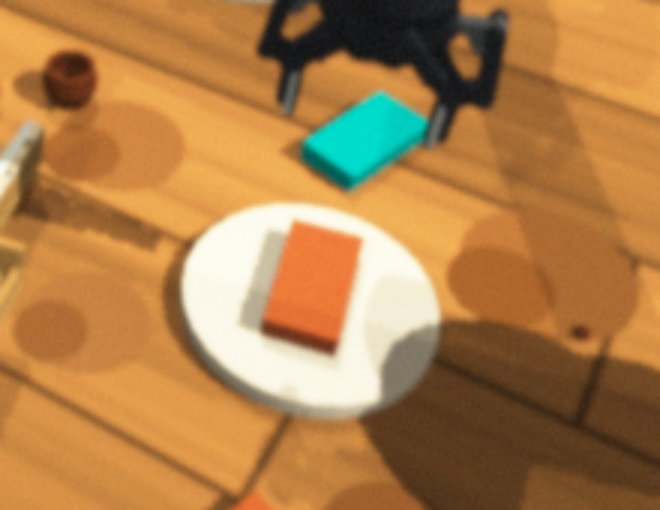

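The blank lies flat in the middle of the bat (~(312,285)), the gripper clear above; handing in.

```bash
python3 -c "
from rig import job
print(job.close_job())"
```

```text
the job is handed in; nothing more can be done
None
```

The job is handed in, with no verdict returned: the last picture showed the blank lying flat and let go of on the round bat, its centre within about 10 mm of the bat's by measurement, after 15 s of the 53 s allowed.

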